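# Swing the work lamp over the food tub and click it on

### The job

Take the work lamp by the grip on top of its head and swing it until the head is centred over the white lidded food tub, and let go so that it stays there. Then turn the lamp's knob clockwise until it clicks over to its on position. Leave the tub and the other loose things where they stand.

Things in the scene. Friction and masses are not known exactly. Their poses are not given: they have to be found in the camera images.
- lamp_base: Work lamp's weighted grey base, fixed to the table: slab 130 x 300 x 30 mm (local y from -235 to +65 mm) with an upright steel post, 28 mm thick, near one end and a knob at local y = -170 mm. Origin on the post's axis at the table top; z up. Apart from the grip, no part of lamp or arm is higher than 208 mm. The wall stands about 100 mm behind the post.
- lamp_shoulder (a joint): Stiff joint of the inner arm link about the upright post, rad, anticlockwise from above positive, -2.7 to 0.7; at 0 the inner link (170 mm from post axis to elbow axis, 24 mm wide, 166 to 184 mm above the table) points along the base's local -x. Stays where left (0.45 N m friction).
- lamp_elbow (a joint): Stiff elbow, vertical axis, rad, anticlockwise positive, -1.2 to 0.9; at -1.6 (out of reach) the outer link (170 mm from elbow to head axis, 24 mm wide, 186 to 202 mm above the table) would continue the inner one straight. Stays where left (0.35 N m friction). Leading the grip moves the head, level, to any place 110 to 330 mm from the post axis within the joint ranges.
- lamp_head (a point): Centre of the flat underside of the lamp head, 140 mm above the table. The head is a white dome 112 mm across and 46 mm high at the end of the outer link.
- grip (a point): Middle of the black upright round grip on top of the head, on the head's axis: 34 mm diameter, 48 mm high, 213 to 261 mm above the table, the point at 239 mm. It swivels freely on the head, so it can be held fast while the arm swings.
- lamp_knob (a joint): Lamp switch knob on the base, rad, clockwise from above positive, 0 (off) to 1.2 (on), stops at both. A snap spring holds it at off: turning takes about 0.17 N m at first, less and less up to the middle (0.6); past the middle it snaps by itself to 1.2 once let go and stays; let go earlier it springs back to 0.
- knob_grip (a point): On the knob's axis, 68 mm above the table, the height to grip: the knob is a black upright bar 62 mm long, 16 mm wide, 38 to 84 mm above the table, on a disc 66 mm across. The point's x axis runs along the bar and turns with it (at knob value 0 it is the base's x axis; clockwise lowers its yaw); white pointer line on the -x end.
- tub: White lidded food tub, 103 x 144 x 56 mm, standing loose on the table. Origin at the centre of its underside, z up; its long side along its y axis.
- pot_lid: Loose round steel pot lid with a knob, 118 mm diameter, 27 mm high, lying on the table. Origin at the centre of its underside. A bystander; must stay.
- spice_jar: Loose spice jar with a red cap, 45 mm diameter, 108 mm high. Origin at the centre of its underside. A bystander; must stay.
- cup: Loose small steel cup, 68 mm diameter, 42 mm high. Origin at the centre of its underside. A bystander; must stay.
Things that resemble listed ones, but are neither listed nor needed, are in the scene too. Of the things like the tub, leave any that is brown; of the rest the smaller one is meant.

How it is judged:
By the outcome, as a careful person would: the job done as asked, in the order asked, and still so for the second after the job is handed in, with the robot touching nothing.
It also fails if it takes over 70 s, if anything falls off the work surface, if the arm or the gripper's body presses on something with over 40 N, if the wrist force passes 120 N, or if a joint passes its speed limit or range.

### The arm

A 6-joint arm with a two-finger parallel gripper is mounted at the origin on a cart in front of the work surface, level with it; the furniture and walls round the work are solid. World frame = base frame: x ahead of the robot, y to its left, z up, the work surface at z = 0. Lengths are in m, angles in rad, forces in N, time in s.
With the tool pointing down it reaches from about 0.3 to 0.875 m from the base axis. Payload 6.4 kg.
Tool frame: the origin (TCP) lies between the finger pads; the fingertips stand tip_extent ahead of it and the grasp point (between the pads) lies 5 mm behind it (tip_extent is the distance from the TCP to the fingertips, in m); z points along the fingers, y is the direction in which the jaws open and shut (so a half turn about z gives the same grasp; the last joint's range is limited). The gripper opens to 85 mm and grips with 20 to 120 N. Pads are 22 mm wide; open, the fingers measure 114 mm over their backs; the gripper's body (76 mm by 85 mm) begins 54 mm behind the grasp point. The pads swing forward as they close: fully open they stand 13 mm farther back than shut.
Start: joints at [1.122, 0.181, 1.607, -0, 1.354, -0.206], TCP at [0.138, 0.558, 0.245] pointing down, gripper open.
Joint ranges: [-2.99, 2.99], [-0.89, 2.07], [0.3, 2.58], [-1.14, 4.28], [0, 2.63], [-3.12, 3.12]. Speed limits (rad/s): [2.57, 2.57, 3.01, 3.14, 3.14, 3.14].

### API

Orientations are given as a unit quaternion [w, x, y, z].
In Python, from bench import * gives the robot as it stands.
- The arm moves only by the shell command python3 -m jog 'ROWS'. ROWS is JSON, a list of rows, each a list of 3 entries, a list of its own where there are three numbers: the shift along the tool's x, y, z in mm, then the turn, a rotation vector about the tool's x, y, z in rad, then the opening, from 0 (shut) to 1 (fully open). A call has 1 to 20 rows; each row is the pose to reach, as a shift and turn from the pose measured when the call began, along the tool's axes at that moment; what a row does not reach only later rows make up. A row lasts 1/12 s, in which the tool goes at most 41.7 mm and 7.16 degrees, less where a joint would pass 70% of its speed; a pose out of reach is approached as far as the arm can. A call with a gripper value outside its range is refused whole. The fingers move at their own pace and stop on an object; the grip force is fixed at half the most. Time passes only in rows, so rows that repeat a pose let the fingers close. It gives the time, the measured TCP pose, the force and the opening at its end, in the units of the state.
- get_obs(): the state, without advancing time (a new reading comes with each control period).
- camera(name): name is "scene" or "top" or "wrist"; returns (picture, depth): 400x640x3 uint8, red, green, blue; 400x640 float32, m along the optical axis (not along the pixel's ray), 0 where there is no reading.
- get_calibration(name): a dict with "fx", "fy", "cx", "cy" (pixels), "k1" (the pictures are not rectified: a ray, as slopes to the right and down, at radius r is drawn at 1 + k1 r^2 times it, then the intrinsics apply), "world_from_camera" (4x4, takes a point from camera to world coordinates). Camera axes: x right, y down, z forward; pixel columns grow to the right and rows downward; lengths in m; the calibration is good to about 2 mm. A picture is of the moment at which its call begins: read the wrist's pose just before it. get_calibration takes no time and is no camera call; for the wrist camera it gives the pose at the moment of the call.
- hand_in(): hands the job in, once; it reports no verdict.
The state is a dict: "time_s": time; "q": joint angles; "dq": joint speeds; "joint_efforts": joint torques, N m; "eef_pos": TCP position; "eef_rot": TCP orientation; "wrist_force": force on the tool from outside, world axes, zero at the start; "torque": the same for the moment, N m; "opening": opening from 0.0 (shut) to 1.0 (fully open).
Only numpy, scipy, OpenCV 4.12 (cv2) and the standard library are available. Lean on these libraries where they do the work, as an engineer would, in place of code of your own. Each camera call takes 0.05 s, during which the arm holds its last target.

## Working session

There is one attempt and no reset: what is moved stays moved. The work goes in short steps, Python scripts to look and compute and a shell command to move; the robot and the scene stay as the last step left them, time stands still between calls to the robot, and variables do not carry over. Pictures are saved under pics/ and viewed, and the job is handed in when it is done.

```bash
ls; mkdir -p pics
python3 - <<'E'
from bench import *
import cv2
o=get_obs();print(o)
for n in("scene","top","wrist"):
    p,d=camera(n);cv2.imwrite(f"pics/{n}0.png",p[:,:,::-1]);c=get_calibration(n);print(n,c)
E
```

```text
pics
{'time_s': 0.0, 'q': array([ 1.12169312e+00,  1.81504416e-01,  1.60804539e+00, -1.58338807e-05,
        1.35379433e+00, -2.06317956e-01]), 'dq': array([ 1.70837323e-04, -2.26516689e-05,  1.14768965e-03, -2.36235816e-04,
       -7.76952722e-04, -1.10287261e-03]), 'joint_efforts': array([ 1.54589088e-03, -4.44857919e+01, -3.51350069e+01, -9.04381295e-05,
        8.87193193e-03,  1.50437495e-05]), 'eef_pos': array([0.13799067, 0.55763673, 0.24438666]), 'eef_rot': array([-2.74562379e-04,  1.21092954e-01,  9.92640786e-01, -8.31625142e-04]), 'wrist_force': array([-0.67083699,  0.84890765,  0.36391343]), 'torque': array([ 0.04021609, -0.01342334,  0.06316531]), 'opening': 1.0017101478028447}
scene {'fx': 504.81856114569797, 'fy': 504.81856114569797, 'cx': 315.87928723157125, 'cy': 201.3724958235317, 'k1': -0.006409919340019665, 'world_from_camera': array([[ 0.58159587, -0.42570303,  0.69319779, -0.5965018 ],
       [-0.8133435 , -0.3197941 ,  0.48600833, -0.74144491],
       [ 0.01478534, -0.84646835, -0.53223372,  1.02262775],
       [ 0.        ,  0.        ,  0.        ,  1.        ]])}
top {'fx': 372.35646941559423, 'fy': 372.35646941559423, 'cx': 321.9255199853764, 'cy': 200.75017327308146, 'k1': 0.022033880709143694, 'world_from_camera': array([[ 0.00601351, -0.99259815,  0.12129612,  0.33585779],
       [-0.99994651, -0.00698959, -0.00762324,  0.03868258],
       [ 0.00841462, -0.12124379, -0.99258709,  1.46117361],
       [ 0.        ,  0.        ,  0.        ,  1.        ]])}
wrist {'fx': 354.1358902513004, 'fy': 354.1358902513004, 'cx': 320.6250311082097, 'cy': 193.74652524900534, 'k1': -0.009299362178488953, 'world_from_camera': array([[ 0.24025393,  0.93521736,  0.26008949,  0.07327495],
       [ 0.97070941, -0.23115583, -0.06549979,  0.57482237],
       [-0.00113534,  0.26820789, -0.96336039,  0.37326208],
       [ 0.        ,  0.        ,  0.        ,  1.        ]])}
```

View pics/scene0.png

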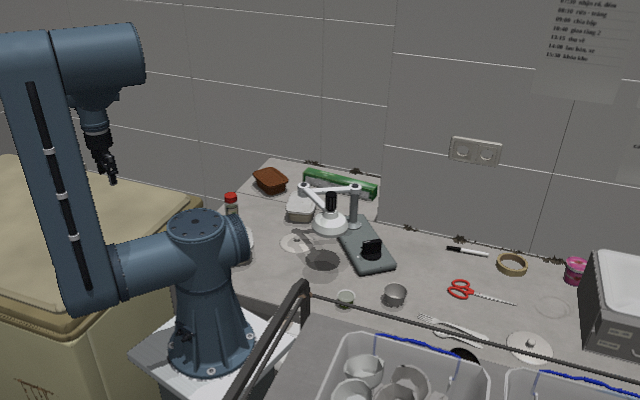

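View pics/top0.png

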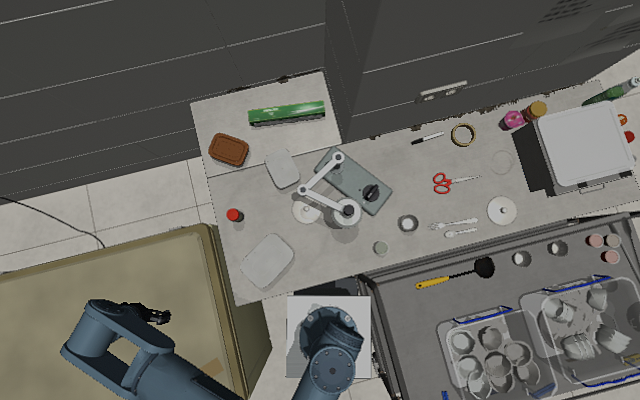

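View pics/wrist0.png

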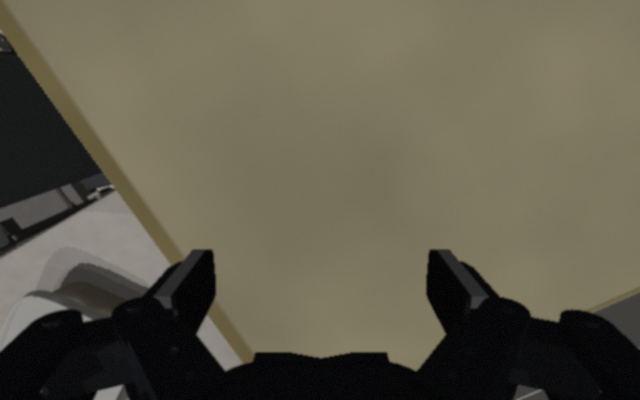

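The top view shows post ~(338,157), elbow (302,190), head/grip ~(347,208), knob (370,192), small white tub (282,168), large one (267,262), brown one (229,149), lid (307,211), and jar (234,215). Next I'll zoom in and measure.

```bash
cat > h.py <<'E'
from bench import *
import cv2,numpy as np
def ray(c,u,v):
    K=np.array([[c["fx"],0,c["cx"]],[0,c["fy"],c["cy"]],[0,0,1]])
    p=cv2.undistortPoints(np.array([[[u,v]]],float),K,np.array([c["k1"],0,0,0]))[0,0]
    return np.array([p[0],p[1],1.])
def onz(c,u,v,z):
    T=c["world_from_camera"];d=T[:3,:3]@ray(c,u,v);o=T[:3,3]
    return o+d*(z-o[2])/d[2]
def pix(c,P):
    T=c["world_from_camera"];q=T[:3,:3].T@(np.array(P)-T[:3,3])
    K=np.array([[c["fx"],0,c["cx"]],[0,c["fy"],c["cy"]],[0,0,1]])
    return cv2.projectPoints(q.reshape(1,1,3),np.zeros(3),np.zeros(3),K,np.array([c["k1"],0,0,0]))[0].ravel()
def cloud(c,d):
    h,w=d.shape;uv=np.stack(np.meshgrid(np.arange(w),np.arange(h)),-1).reshape(-1,1,2).astype(float)
    K=np.array([[c["fx"],0,c["cx"]],[0,c["fy"],c["cy"]],[0,0,1]])
    p=cv2.undistortPoints(uv,K,np.array([c["k1"],0,0,0])).reshape(h,w,2)
    P=np.dstack([p,np.ones((h,w))])*d[...,None];T=c["world_from_camera"]
    return P@T[:3,:3].T+T[:3,3]
E
python3 - <<'E'
from h import *
p,d=camera("top");c=get_calibration("top");X=cloud(c,d)
np.savez("top.npz",p=p,d=d,X=X)
cv2.imwrite("pics/topz.png",cv2.resize(p[120:300,200:440,::-1],None,fx=3.3,fy=3.3,interpolation=cv2.INTER_CUBIC))
for n,u,v,z in[("post",338,157,.2),("elbow",302,190,.2),("head",347,208,.25),("knob",370,192,.084),("tub",281,168,.056),("big",267,262,.06),("lid",307,211,.0),("jar",234,215,.108),("cup",408,223,.042),("cup2",380,248,.0)]:
    print(n,onz(c,u,v,z).round(3),X[v,u].round(3))
E
```

```text
post [ 0.643 -0.026  0.2  ] [ 0.646 -0.026  0.187]
elbow [0.527 0.097 0.2  ] [0.526 0.097 0.207]
head [ 0.461 -0.053  0.25 ] [ 0.459 -0.052  0.26 ]
knob [ 0.538 -0.151  0.084] [ 0.538 -0.151  0.087]
tub [0.633 0.186 0.056] [0.634 0.186 0.051]
big [0.277 0.23  0.06 ] [0.277 0.229 0.066]
lid [0.473 0.086 0.   ] [0.472 0.086 0.011]
jar [0.447 0.347 0.108] [0.447 0.346 0.112]
cup [ 0.426 -0.301  0.042] [ 0.429 -0.311  0.   ]
cup2 [ 0.331 -0.2    0.   ] [ 0.331 -0.194  0.034]
```

View pics/topz.png

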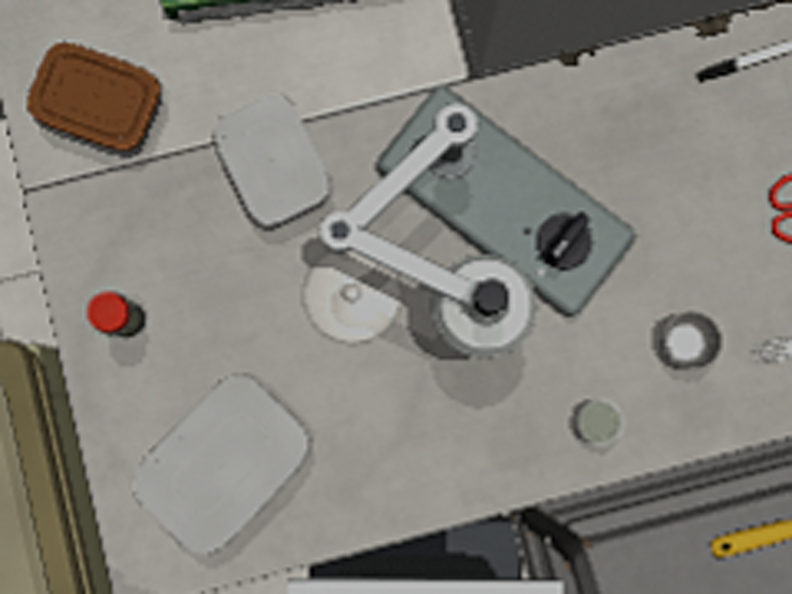

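The zoom shows the small white tub at ~(272,162) with sharp edges, post cap (456,123), elbow (340,230), grip (488,300), and knob bar (567,240). Now precise fits.

Run:
```python
from h import *
z=np.load("top.npz");p,d,X=z['p'],z['d'],z['X'];c=get_calibration("top")
def box(n,roi,lo,hi,zp):
    u0,v0,u1,v1=roi;m=np.zeros(d.shape,np.uint8)
    m[v0:v1,u0:u1]=((X[v0:v1,u0:u1,2]>lo)&(X[v0:v1,u0:u1,2]<hi))
    k,l,s,ce=cv2.connectedComponentsWithStats(m);i=1+s[1:,4].argmax();m=(l==i).astype(np.uint8)
    ct=max(cv2.findContours(m,0,cv2.CHAIN_APPROX_NONE)[0],key=cv2.contourArea).reshape(-1,2)
    W=np.array([onz(c,u,v,zp)[:2] for u,v in ct])
    r=cv2.minAreaRect((W*1000).astype(np.float32))
    print(n,s[i,4],"med z",np.median(X[m>0][:,2]).round(3),"rect",np.round(r[0],1),np.round(r[1],1),round(r[2],1),"circ",[np.round(q,1) for q in cv2.minEnclosingCircle((W*1000).astype(np.float32))])
    return m
box("tub",(255,140,305,195),.03,.075,.056)
box("brown",(200,125,250,172),.03,.075,.056)
box("big",(235,225,300,295),.03,.1,.066)
box("grip",(330,190,365,225),.235,.28,.261)
box("head",(320,185,375,235),.15,.30,.17)
box("base",(305,140,400,225),.018,.042,.03)
box("knob",(355,175,385,210),.07,.1,.084)
box("post",(320,145,350,170),.18,.23,.2)
box("elbow",(293,181,311,199),.18,.24,.205)
box("lid",(285,195,325,230),.005,.03,.01)
```

```text
tub 932 med z 0.051 rect [634.7 183.4] [143.5 101.3] 27.3 circ [array([635. , 182.8]), np.float64(76.9)]
brown 931 med z 0.052 rect [707.  391.7] [143.8 102.4] 71.7 circ [array([708.1, 391.2]), np.float64(77.5)]
big 1755 med z 0.067 rect [284.1 232.2] [133.3 185. ] 45.8 circ [array([285.4, 231.8]), np.float64(100.9)]
grip 89 med z 0.261 rect [455.4 -56. ] [29.7 32.3] 45.2 circ [array([456.1, -55.2]), np.float64(17.5)]
head 869 med z 0.181 rect [456.3 -34.6] [147.3 106.6] 86.4 circ [array([471.5, -33.7]), np.float64(81.2)]
base 2027 med z 0.03 rect [593.5 -90.5] [297.6 129.5] 52.2 circ [array([592.6, -90.2]), np.float64(157.4)]
knob 70 med z 0.084 rect [ 542.  -157.5] [15.7 63.1] 53.2 circ [array([ 542.3, -157.2]), np.float64(31.6)]
post 179 med z 0.185 rect [629.5  -2.9] [40.4 91.7] 32.4 circ [array([628.7,  -3.4]), np.float64(46.1)]
elbow 162 med z 0.202 rect [529.3  92.1] [55.2 44.3] 0.6 circ [array([528.6,  85. ]), np.float64(30.7)]
lid 533 med z 0.009 rect [480.   90.7] [110.8 114. ] 21.3 circ [array([472.5,  92.4]), np.float64(62.2)]
```

Run:
```python
from h import *
import bench
print([n for n in dir(bench) if not n.startswith('_')])
print(getattr(bench,'tip_extent',None))
from scipy.spatial.transform import Rotation as Ro
o=get_obs();R=Ro.from_quat(o['eef_rot'],scalar_first=True).as_matrix();print(R.round(3))
print("lift",R.T@[0,0,100],"to grip", (R.T@(np.array([.4555,-.0555,.33])-o['eef_pos'])*1000).round())
c=get_calibration("top");print([onz(c,u,v,.2).round(3) for u,v in [(340,143),(325,70),(330,100)]])
```

```text
['MotionError', 'camera', 'get_calibration', 'get_obs', 'hand_in', 'tip_extent']
0.014
[[-0.971  0.24  -0.   ]
 [ 0.24   0.971 -0.001]
 [ 0.    -0.001 -1.   ]]
lift [ 1.99108198e-02 -1.08123269e-01 -9.99999396e+01] to grip [-456. -519.  -85.]
[array([ 0.693, -0.033,  0.2  ]), array([0.958, 0.021, 0.2  ]), array([0.848, 0.003, 0.2  ])]
```

```bash
python3 -m jog '[[[0,0,-42],[0,0,0],1],[[0,0,-85],[0,0,0],1],[[-27,-31,-85],[0,0,0],1],[[-54,-61,-85],[0,0,0],1],[[-81,-92,-85],[0,0,0],1],[[-107,-122,-85],[0,0,0],1],[[-134,-153,-85],[0,0,0],1],[[-161,-183,-85],[0,0,0],1],[[-188,-214,-85],[0,0,0],1],[[-215,-244,-85],[0,0,0],1],[[-241,-275,-85],[0,0,0],1],[[-268,-305,-85],[0,0,0],1],[[-295,-336,-85],[0,0,0],1],[[-322,-366,-85],[0,0,0],1],[[-349,-397,-85],[0,0,0],1],[[-376,-427,-85],[0,0,0],1],[[-402,-458,-85],[0,0,0],1],[[-429,-489,-85],[0,0,0],1],[[-456,-519,-85],[0,0,0],1],[[-456,-519,-85],[0,0,0],1]]'
cat > rel.py <<'E'
from h import *
from scipy.spatial.transform import Rotation as Ro
import sys
t=np.array([float(a) for a in sys.argv[1:4]])
o=get_obs();R=Ro.from_quat(o['eef_rot'],scalar_first=True).as_matrix()
print(o['time_s'],o['eef_pos'].round(4),"yaw jaw",np.degrees(np.arctan2(R[1,1],R[0,1])).round(2),'op',o['opening'],'F',o['wrist_force'].round(1),'T',o['torque'].round(2),'q',o['q'].round(2))
print("shift",(R.T@(t-o['eef_pos'])*1000).round(1)); print(R.round(3))
E
python3 rel.py .4555 -.0555 .234
python3 - <<'E'
from h import *
for n in ("wrist","top"):
    p,d=camera(n);cv2.imwrite(f"pics/{n}1.png",p[:,:,::-1])
E
```

```text
time_s: 1.87
eef_pos: [0.4579, -0.0612, 0.3296]
eef_rot: [-0.0, 0.124, 0.992, -0.002]
wrist_force: [-0.8, 0.1, -0.4]
opening: 1.002
1.8667 [ 0.4579 -0.0612  0.3296] yaw jaw 75.76 op 1.0021287736669042 F [-0.8  0.1 -0.4] T [-0.01  0.06 -0.  ] q [-0.39 -0.14  1.77 -0.    1.52 -1.71]
shift [ 3.7  5.3 95.6]
[[-0.969  0.246 -0.001]
 [ 0.246  0.969 -0.003]
 [-0.    -0.003 -1.   ]]
```

View pics/wrist1.png

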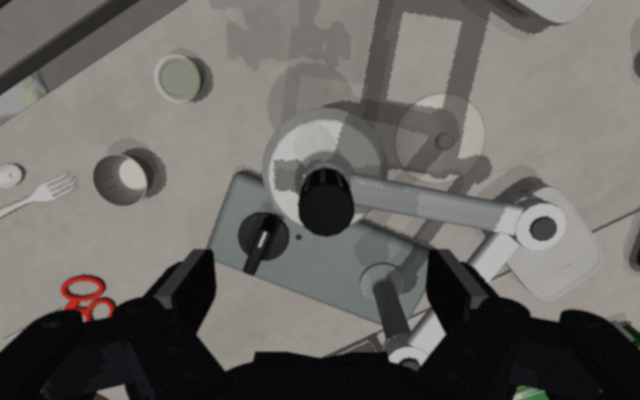

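The wrist view shows the black grip between the fingers, its top at ~(327,204).

```bash
python3 - <<'E'
from h import *
p,d=camera("wrist");c=get_calibration("wrist");X=cloud(c,d)
m=((X[...,2]>.25)&(X[...,2]<.275)).astype(np.uint8);m[:150]=0;m[245:]=0;m[:,:280]=0;m[:,375:]=0
ct=max(cv2.findContours(m,0,cv2.CHAIN_APPROX_NONE)[0],key=cv2.contourArea).reshape(-1,2)
W=np.array([onz(c,u,v,.261)[:2] for u,v in ct],np.float32)
print(cv2.minEnclosingCircle(W),cv2.fitEllipse(W), pix(c,(.4555,-.0555,.261)))
E
python3 rel.py .4555 -.0555 .234
```

```text
((0.454657644033432, -0.05587379261851311), 0.018331216648221016) ((0.45505765080451965, -0.05571168288588524), (0.03293865546584129, 0.0353117473423481), 76.12125396728516) [319.26400196 213.3587734 ]
2.0167 [ 0.4557 -0.0556  0.3297] yaw jaw 76.02 op 1.001906445353445 F [0.3 0.6 1. ] T [0.01 0.05 0.03] q [-0.38 -0.15  1.77 -0.    1.52 -1.71]
shift [-0.   0.1 95.7]
[[-0.97   0.242 -0.002]
 [ 0.242  0.97  -0.   ]
 [ 0.002 -0.    -1.   ]]
```

```bash
python3 -m jog '[[[0,0,35],[0,0,0],1],[[0,0,70],[0,0,0],1],[[0,0,95],[0,0,0],1],[[0,0,95],[0,0,0],1],[[0,0,95],[0,0,0],0.3],[[0,0,95],[0,0,0],0.1],[[0,0,95],[0,0,0],0],[[0,0,95],[0,0,0],0],[[0,0,95],[0,0,0],0],[[0,0,95],[0,0,0],0]]'
python3 rel.py .635 .183 .234
```

```text
time_s: 2.85
eef_pos: [0.4565, -0.056, 0.2368]
eef_rot: [0.001, 0.122, 0.993, -0.001]
wrist_force: [-2.3, -0.4, 6.8]
opening: 0.381
2.85 [ 0.4565 -0.056   0.2368] yaw jaw 76.02 op 0.38135257888929724 F [-2.3 -0.4  6.8] T [ 0.07  0.28 -0.02] q [-0.38 -0.08  1.9  -0.    1.32 -1.71]
shift [-115.5  275.     2.7]
[[-0.97   0.242  0.001]
 [ 0.242  0.97  -0.001]
 [-0.002 -0.001 -1.   ]]
```

Run:
```python
from h import *
from scipy.spatial.transform import Rotation as Ro
o=get_obs();R=Ro.from_quat(o['eef_rot'],scalar_first=True).as_matrix();p=o['eef_pos'];P=np.array([.6453,-.0231])
e=np.array([.6347,.1833]);f=lambda x:(np.hypot(*(x-P)),np.arctan2(*(x-P)[::-1])%(2*np.pi))
a,b=f(p[:2]),f(e);print(a,b)
for s in np.linspace(0,1,18)[1:]:
    r=a[0]+s*(b[0]-a[0]);t=a[1]+s*(b[1]-a[1]);w=np.array([*(P+r*np.array([np.cos(t),np.sin(t)])),p[2]])
    print((R.T@(w-p)*1000).round().astype(int).tolist(),end=',')
```

```text
(np.float64(0.19168766539828486), np.float64(3.3139665436865533)) (np.float64(0.20667201068359498), np.float64(1.6221078362708352))
[8, 18, 0],[14, 36, 0],[18, 55, 0],[20, 74, 0],[20, 93, 0],[18, 113, 0],[15, 132, 0],[9, 151, 0],[2, 170, 0],[-7, 187, 0],[-19, 204, 0],[-31, 219, 0],[-45, 234, 0],[-61, 247, 0],[-78, 258, 0],[-96, 267, 0],[-115, 275, 0],
```

```bash
python3 -m jog '[[[8,18,0],[0,0,0],0],[[14,36,0],[0,0,0],0],[[18,55,0],[0,0,0],0],[[20,74,0],[0,0,0],0],[[20,93,0],[0,0,0],0],[[18,113,0],[0,0,0],0],[[15,132,0],[0,0,0],0],[[9,151,0],[0,0,0],0],[[2,170,0],[0,0,0],0],[[-7,187,0],[0,0,0],0],[[-19,204,0],[0,0,0],0],[[-31,219,0],[0,0,0],0],[[-45,234,0],[0,0,0],0],[[-61,247,0],[0,0,0],0],[[-78,258,0],[0,0,0],0],[[-96,267,0],[0,0,0],0],[[-115,275,0],[0,0,0],0],[[-115,275,0],[0,0,0],0],[[-115,275,0],[0,0,0],0]]'
python3 rel.py .6347 .1833 .2368
python3 - <<'E'
from h import *
for n in ("wrist","top"):
    p,d=camera(n);cv2.imwrite(f"pics/{n}2.png",p[:,:,::-1])
    if n=="top":cv2.imwrite("pics/top2z.png",cv2.resize(p[60:240,200:440,::-1],None,fx=3.3,fy=3.3,interpolation=cv2.INTER_CUBIC))
E
```

```text
time_s: 4.43
eef_pos: [0.6356, 0.1833, 0.2371]
eef_rot: [0.002, 0.122, 0.993, -0.0]
wrist_force: [1.6, 1.2, -0.5]
opening: 0.386
4.4333 [0.6356 0.1833 0.2371] yaw jaw 76.01 op 0.3857280602191127 F [ 1.6  1.2 -0.5] T [ 0.16 -0.33 -0.  ] q [ 0.1   0.37  1.38 -0.    1.38 -1.22]
shift [ 0.8 -0.2  0.3]
[[-0.97   0.242  0.003]
 [ 0.242  0.97  -0.001]
 [-0.003 -0.    -1.   ]]
```

View pics/top2z.png

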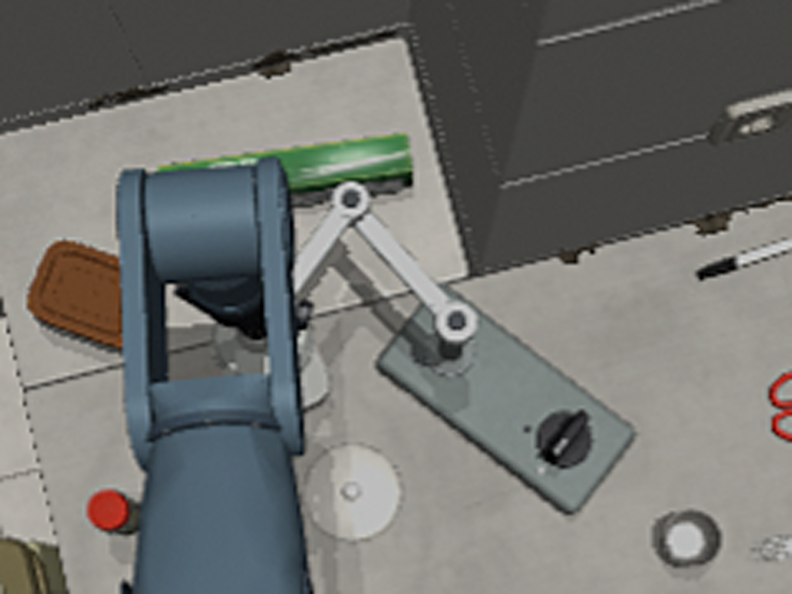

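View pics/wrist2.png

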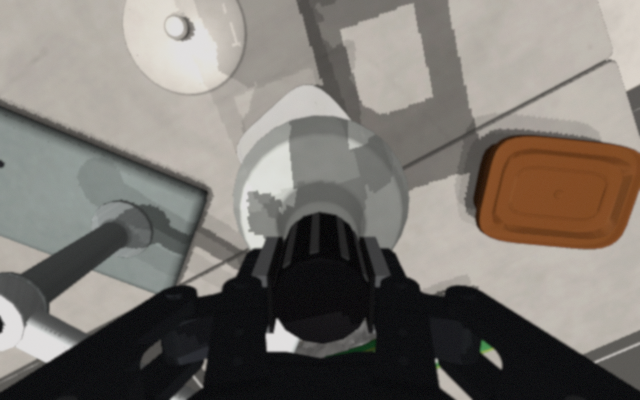

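The top view shows the head over the tub, and the wrist view shows the grip held and the tub corner under the head. I'll release and lift.

```bash
python3 -m jog '[[[0,0,0],[0,0,0],1],[[0,0,0],[0,0,0],1],[[0,0,0],[0,0,0],1],[[0,0,0],[0,0,0],1],[[0,0,0],[0,0,0],1],[[0,0,0],[0,0,0],1],[[0,0,-20],[0,0,0],1],[[0,0,-40],[0,0,0],1],[[0,0,-70],[0,0,0],1],[[0,0,-90],[0,0,0],1]]'
python3 rel.py .542 -.1575 .326
```

```text
time_s: 5.37
eef_pos: [0.6345, 0.1833, 0.3294]
eef_rot: [0.002, 0.122, 0.993, -0.0]
wrist_force: [0.5, 0.3, 0.2]
opening: 0.999
5.3667 [0.6345 0.1833 0.3294] yaw jaw 76.02 op 0.9991369116563421 F [0.5 0.3 0.2] T [ 0.03 -0.01  0.02] q [ 0.1   0.32  1.27 -0.    1.55 -1.22]
shift [   7.4 -353.     3.4]
[[-0.97   0.242  0.004]
 [ 0.242  0.97  -0.001]
 [-0.004 -0.    -1.   ]]
```

```bash
python3 -m jog '[[[1,-38,3],[0,0,0.06],1],[[2,-76,3],[0,0,0.12],1],[[3,-114,3],[0,0,0.18],1],[[4,-152,3],[0,0,0.24],1],[[5,-190,3],[0,0,0.3],1],[[6,-228,3],[0,0,0.36],1],[[6,-266,3],[0,0,0.41],1],[[7,-304,3],[0,0,0.41],1],[[7,-335,3],[0,0,0.41],1],[[7,-353,3],[0,0,0.41],1],[[7,-353,3],[0,0,0.41],1],[[7,-353,3],[0,0,0.41],1]]'
python3 - <<'E'
from h import *
for n in ("wrist","top"):
    p,d=camera(n);c=get_calibration(n);X=cloud(c,d);np.savez(n+"3.npz",p=p,d=d,X=X)
    cv2.imwrite(f"pics/{n}3.png",p[:,:,::-1] if n=="wrist" else cv2.resize(p[60:240,200:440,::-1],None,fx=3.3,fy=3.3,interpolation=cv2.INTER_CUBIC))
E
python3 rel.py .542 -.1575 .063
```

```text
time_s: 6.37
eef_pos: [0.5421, -0.1584, 0.3264]
eef_rot: [0.002, 0.322, 0.947, 0.0]
wrist_force: [-0.3, 0.0, -0.7]
opening: 1.0
6.4667 [ 0.5426 -0.1567  0.3264] yaw jaw 52.55 op 1.0010060201315674 F [ 0.4 -0.3 -0.8] T [ 0.01 -0.04  0.05] q [-0.49  0.1   1.54  0.    1.5  -1.41]
shift [  0.8  -1.5 263.4]
[[-0.794  0.608  0.004]
 [ 0.608  0.794 -0.   ]
 [-0.003  0.002 -1.   ]]
```

View pics/wrist3.png

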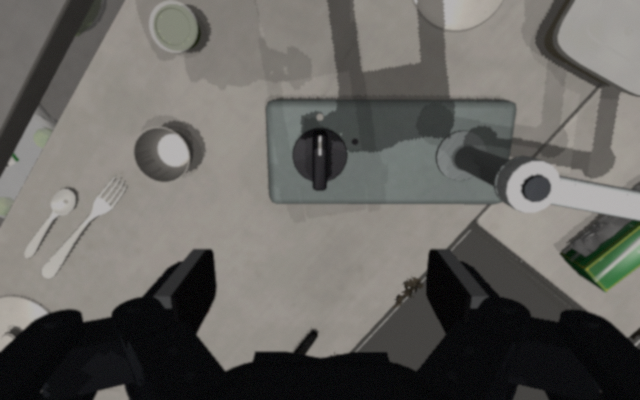

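View pics/top3.png

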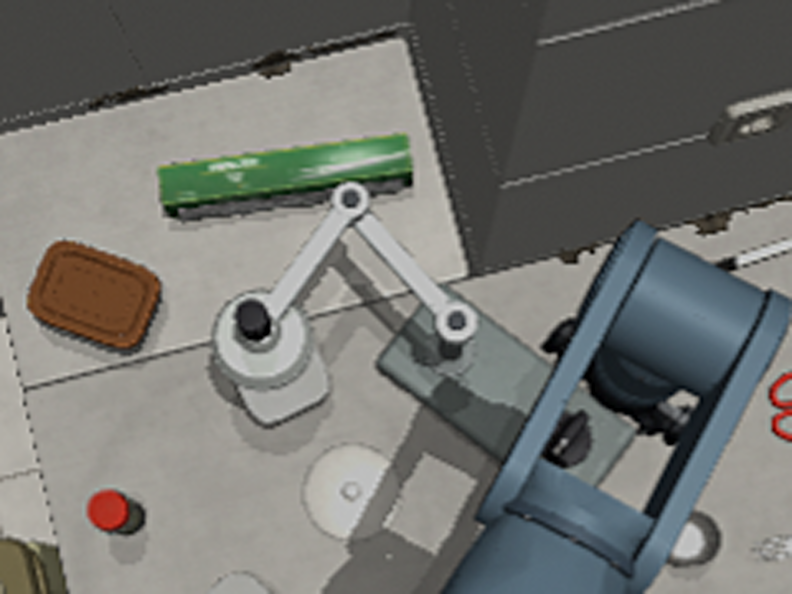

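Top view: the head is over the tub, with the grip at zoom (254,320) → pixel (277,157). Next I'll check the head's position and the knob from the wrist.

```bash
python3 - <<'E'
from h import *
z=np.load("top3.npz");X=z['X'];c=get_calibration("top")
m=((X[...,2]>.25)&(X[...,2]<.275)).astype(np.uint8);m[:,:255]=0;m[:,300:]=0;m[:130]=0;m[190:]=0
ct=max(cv2.findContours(m,0,cv2.CHAIN_APPROX_NONE)[0],key=cv2.contourArea).reshape(-1,2)
W=np.array([onz(c,u,v,.261)[:2] for u,v in ct],np.float32);print("grip",cv2.minEnclosingCircle(W),cv2.minAreaRect(W*1000))
# tub visible corner
m=((X[...,2]>.03)&(X[...,2]<.075)).astype(np.uint8);m[:,:255]=0;m[:,305:]=0;m[:140]=0;m[195:]=0
ct=max(cv2.findContours(m,0,cv2.CHAIN_APPROX_NONE)[0],key=cv2.contourArea).reshape(-1,2)
z0=np.load("top.npz")['X'];m0=((z0[...,2]>.03)&(z0[...,2]<.075)).astype(np.uint8);m0[:,:255]=0;m0[:,305:]=0;m0[:140]=0;m0[195:]=0
print("tub px new but not old",int((m&~m0&1).sum()),"bottom/right ext",ct.max(0), np.argwhere(m0).max(0)[::-1])
z=np.load("wrist3.npz");X=z['X'];c=get_calibration("wrist")
m=((X[...,2]>.065)&(X[...,2]<.1)).astype(np.uint8);m[:110]=0;m[215:]=0;m[:,:280]=0;m[:,360:]=0
ct=max(cv2.findContours(m,0,cv2.CHAIN_APPROX_NONE)[0],key=cv2.contourArea).reshape(-1,2)
W=np.array([onz(c,u,v,.084)[:2] for u,v in ct],np.float32);print("knob",cv2.minAreaRect(W*1000))
E
python3 rel.py .542 -.1575 .063
```

```text
grip ((0.6319369673728943, 0.18405801057815552), 0.018276475369930267) ((633.11474609375, 183.16905212402344), (33.74150466918945, 29.584487915039062), 1.0922023057937622)
tub px new but not old 1 bottom/right ext [299 187] [299 187]
knob ((543.2255249023438, -157.29457092285156), (15.145870208740234, 61.21443176269531), 52.54611587524414)
6.4667 [ 0.5426 -0.1567  0.3264] yaw jaw 52.55 op 1.0010060201315674 F [ 0.4 -0.3 -0.8] T [ 0.01 -0.04  0.05] q [-0.49  0.1   1.54  0.    1.5  -1.41]
shift [  0.8  -1.5 263.4]
[[-0.794  0.608  0.004]
 [ 0.608  0.794 -0.   ]
 [-0.003  0.002 -1.   ]]
```

```bash
python3 -m jog '[[[0,-1,40],[0,0,0],1],[[0,-1,80],[0,0,0],1],[[0,-1,120],[0,0,0],1],[[0,-1,160],[0,0,0],1],[[0,-1,200],[0,0,0],1],[[0,-1,235],[0,0,0],1],[[0,-1,255],[0,0,0],1],[[0,-1,263],[0,0,0],1],[[0,-1,263],[0,0,0],1],[[0,-1,263],[0,0,0],1]]'
python3 rel.py .5427 -.1574 .063
```

```text
time_s: 7.3
eef_pos: [0.5438, -0.1571, 0.0643]
eef_rot: [0.002, 0.32, 0.947, 0.0]
wrist_force: [-0.2, -0.1, 0.5]
opening: 0.998
7.3 [ 0.5438 -0.1571  0.0643] yaw jaw 52.63 op 0.998348821456933 F [-0.2 -0.1  0.5] T [ 0.03  0.05 -0.02] q [-0.49  0.39  1.75  0.    1.   -1.41]
shift [ 0.7 -0.9  1.3]
[[-0.795  0.607  0.005]
 [ 0.607  0.795 -0.001]
 [-0.004  0.002 -1.   ]]
```

Close, wait, and then turn +1.2 about tool z (downward z, so clockwise from above).

```bash
python3 -m jog '[[[1,-1,1],[0,0,0],0.5],[[1,-1,1],[0,0,0],0.2],[[1,-1,1],[0,0,0],0],[[1,-1,1],[0,0,0],0],[[1,-1,1],[0,0,0],0],[[1,-1,1],[0,0,0],0],[[1,-1,1],[0,0,0],0],[[1,-1,1],[0,0,0],0],[[1,-1,1],[0,0,0],0],[[1,-1,1],[0,0,0],0]]'
python3 rel.py .5427 -.1574 .063
```

```text
time_s: 8.13
eef_pos: [0.5418, -0.1589, 0.0642]
eef_rot: [0.002, 0.321, 0.947, -0.001]
wrist_force: [-7.3, -4.5, 7.0]
opening: 0.176
8.1333 [ 0.5418 -0.1589  0.0642] yaw jaw 52.6 op 0.17620462249206453 F [-7.3 -4.5  7. ] T [-0.65  0.99 -0.17] q [-0.49  0.39  1.76 -0.    0.99 -1.41]
shift [0.2 1.7 1.2]
[[-0.794  0.607  0.003]
 [ 0.607  0.794 -0.003]
 [-0.004 -0.    -1.   ]]
```

```bash
python3 -m jog '[[[0,1,0],[0,0,0.1],0],[[0,1,0],[0,0,0.2],0],[[0,1,0],[0,0,0.3],0],[[0,1,0],[0,0,0.4],0],[[0,1,0],[0,0,0.5],0],[[0,1,0],[0,0,0.6],0],[[0,1,0],[0,0,0.7],0],[[0,1,0],[0,0,0.8],0],[[0,1,0],[0,0,0.9],0],[[0,1,0],[0,0,1.0],0],[[0,1,0],[0,0,1.1],0],[[0,1,0],[0,0,1.17],0],[[0,1,0],[0,0,1.17],0],[[0,1,0],[0,0,1.17],0]]'
python3 rel.py .5427 -.1574 .063
```

```text
time_s: 9.3
eef_pos: [0.5439, -0.1583, 0.0643]
eef_rot: [0.003, 0.791, 0.612, 0.002]
wrist_force: [6.9, 0.5, -5.6]
opening: 0.177
9.3 [ 0.5439 -0.1583  0.0643] yaw jaw -14.5 op 0.1765738594669551 F [ 6.9  0.5 -5.6] T [-0.18 -0.93 -0.18] q [-0.49  0.39  1.76  0.    0.99 -0.24]
shift [ 0.6 -1.4  1.3]
[[ 0.25   0.968  0.007]
 [ 0.968 -0.25  -0.003]
 [-0.002  0.007 -1.   ]]
```

Turned 67° (1.17 rad). Release, lift, and back away along the cleared space so the top camera can see.

```bash
python3 -m jog '[[[0,0,0],[0,0,0],0.5],[[0,0,0],[0,0,0],1],[[0,0,0],[0,0,0],1],[[0,0,0],[0,0,0],1],[[0,0,0],[0,0,0],1],[[0,0,0],[0,0,0],1],[[0,0,-30],[0,0,0],1],[[0,0,-70],[0,0,0],1],[[0,0,-110],[0,0,0],1],[[0,0,-150],[0,0,0],1],[[0,0,-190],[0,0,0],1],[[0,0,-230],[0,0,0],1],[[0,0,-260],[0,0,0],1],[[-40,0,-260],[0,0,0],1],[[-80,0,-260],[0,0,0],1],[[-120,0,-260],[0,0,0],1],[[-150,0,-260],[0,0,0],1],[[-150,0,-260],[0,0,0],1],[[-150,0,-260],[0,0,0],1]]'
python3 - <<'E'
from h import *
p,d=camera("wrist");cv2.imwrite("pics/wrist4.png",p[:,:,::-1])
p,d=camera("top");c=get_calibration("top");X=cloud(c,d)
cv2.imwrite("pics/top4.png",cv2.resize(p[120:300,200:440,::-1],None,fx=3.3,fy=3.3,interpolation=cv2.INTER_CUBIC))
for n,roi,lo,hi,zp in[("grip",(255,130,300,190),.25,.275,.261),("knob",(355,175,385,210),.07,.1,.084)]:
    u0,v0,u1,v1=roi;m=np.zeros(d.shape,np.uint8);m[v0:v1,u0:u1]=((X[v0:v1,u0:u1,2]>lo)&(X[v0:v1,u0:u1,2]<hi))
    ct=max(cv2.findContours(m,0,cv2.CHAIN_APPROX_NONE)[0],key=cv2.contourArea,default=None)
    if ct is not None: print(n,cv2.minAreaRect(np.array([onz(c,u,v,zp)[:2]*1000 for u,v in ct.reshape(-1,2)],np.float32)))
E
python3 rel.py .5 -.3 .3
```

```text
time_s: 10.88
eef_pos: [0.5038, -0.304, 0.3241]
eef_rot: [0.003, 0.792, 0.611, 0.002]
wrist_force: [0.5, 0.9, 0.1]
opening: 1.002
grip ((633.1318969726562, 183.16940307617188), (33.70710754394531, 29.584501266479492), 1.0922070741653442)
knob ((542.3468017578125, -157.93063354492188), (61.45613479614258, 17.0860652923584), 73.47563934326172)
10.9833 [ 0.5046 -0.302   0.3243] yaw jaw -14.5 op 0.99963252889473 F [-0.2 -0.4 -0.1] T [-0.02 -0.04 -0.05] q [-0.74  0.15  1.48  0.    1.5  -0.49]
shift [ 0.8 -5.1 24.3]
[[ 0.25   0.968  0.007]
 [ 0.968 -0.25  -0.003]
 [-0.001  0.007 -1.   ]]
```

View pics/top4.png

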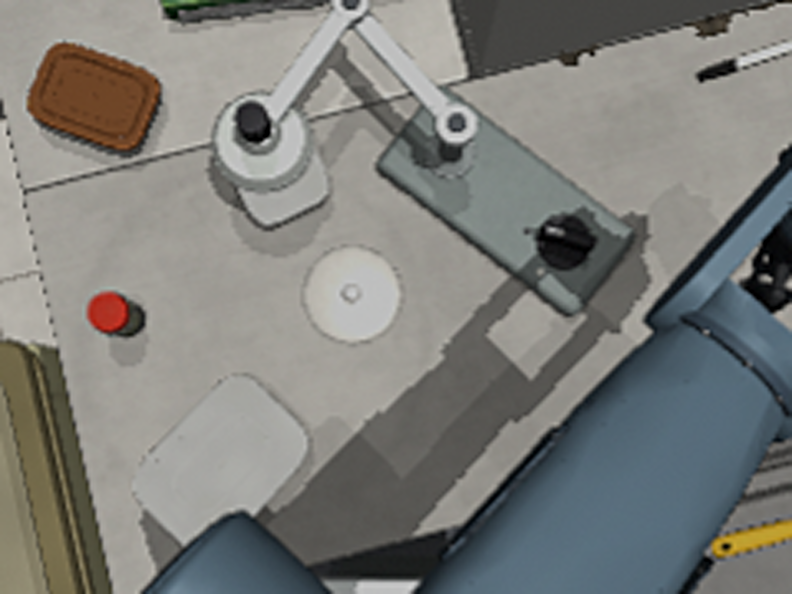

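View pics/wrist4.png

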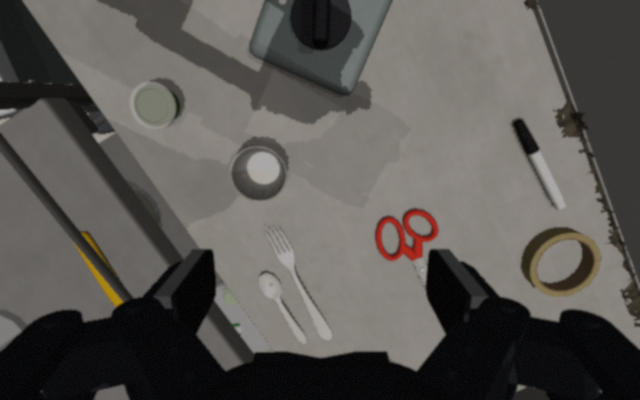

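The knob bar now reads 73.5° (it was 142.5°), which is 1.20 rad clockwise, so it's on. The grip and head are at (633,183) against the tub at (635,183), and the robot is clear.

```bash
python3 -c "
from bench import *
print(hand_in())"
```

```text
the job is handed in; nothing more can be done
None
```

I swung the lamp head over the small white tub and let go. I then turned the knob clockwise to on, and handed the job in at about 11 s of the allowed 70 s.

- **Head position:** in the final top view the grip is at (633, 183) mm and the tub centre was measured at (635, 183) mm, so they agree to about 2 mm. That is about as accurate as the calibration. The head did not shift while I turned the knob.
- **Knob:** the bar turned from 142.5° to 73.5°, which is 1.20 rad clockwise, its on stop. It stayed there after I let go.
- **Tub:** its visible edges had not moved when I checked after letting go of the grip. The head hides the rest of it, so I did not measure its centre again.
- **Other loose things:** the pot lid, spice jar and cup look undisturbed in the last pictures, but I did not measure them again.
- **Robot:** it finished clear of everything with the gripper open. The wrist force readings stayed at about 11 N or less whenever I read them, at the end of each move. No check failed or disagreed.

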